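Press the rocker to dispense two battery cells

ROBOT

A 6-joint arm with a two-finger parallel gripper is mounted at the origin on the work surface. World frame = base frame: x ahead of the robot, y to its left, z up, the work surface at z = 0. Lengths are in m, angles in rad, forces in N, time in s.
With the tool pointing down it reaches from about 0.35 to 1 m from the base axis. Payload 7.1 kg.
Tool frame: the origin (TCP) lies at the centre of the arm's flange, where the gripper is bolted on; the fingertips stand 173 mm ahead of it and the grasp point (between the pads) lies 155 mm ahead of it; z points along the fingers, x is the direction in which the jaws open and shut, and the axes are right-handed (so a half turn about z gives the same grasp; the last joint's range is limited). The gripper opens to 85 mm and grips with 20 to 120 N. Pads are 22 mm wide; open, the fingers measure 114 mm over their backs; the gripper's body (76 mm by 85 mm) begins 54 mm behind the grasp point. The pads swing forward as they close: fully open they stand 13 mm farther back than shut.
Start: joints at [-1.168, 0.423, 1.63, -0, 1.089, -0.019], TCP at [0.256, -0.57, 0.405] pointing down, gripper open.
Joint ranges: [-3, 3], [-0.9, 2.11], [0.09, 2.58], [-1.31, 4.45], [0.11, 2.69], [-2.54, 2.54]. Speed limits (rad/s): [2.39, 2.39, 3.01, 3.14, 3.14, 3.14].

INTERFACE

Orientations are given as a unit quaternion [x, y, z, w].
In Python, from workcell import env gives the robot as it stands.
- The arm moves only by the tool move_arm, never from a script. Its argument "series" is a list of rows, each a list of 7 numbers: the shift along the tool's x, y, z in mm, then the turn, a rotation vector about the tool's x, y, z in degrees, then the finger opening in mm, from 0 to 85.4. In form: [[x, y, z, ax, ay, az, claw], ...]. A call has 1 to 12 rows; each row is the pose to reach, as a shift and turn from the pose measured when the call began, along the tool's axes at that moment; what a row does not reach only later rows make up. A row lasts 1/8 s, in which the tool goes at most 62.5 mm and 10.7 degrees, less where a joint would pass 70% of its speed; a pose out of reach is approached as far as the arm can. A call with a gripper value outside its range is refused whole. The fingers move at their own pace and stop on an object; the grip force is fixed at half the most. Time passes only in rows, so rows that repeat a pose let the fingers close. It gives the time, the measured TCP pose, the force and the opening at its end, in the units of the state.
- env.state(): the state, without advancing time (a new reading comes with each control period).
- env.grab_frame(name): name is "scene" or "top" or "wrist"; returns (picture, depth): 400x640x3 uint8, red, green, blue; 400x640 float32, m along the optical axis (not along the pixel's ray), 0 where there is no reading.
- env.camera_params(name): a dict with "mtx" (3x3 intrinsics, pixels), "world_from_camera" (4x4, takes a point from camera to world coordinates); the wrist camera has in their place "mount" (4x4, takes a point from camera to tool coordinates, whose origin is the TCP and whose axes are the tool frame's). Camera axes: x right, y up, looking along -z (the intrinsics and any distortion apply to the point x, -y, -z); pixel columns grow to the right and rows downward; lengths in m; the calibration is good to about 2 mm. The wrist camera is an equidistant fisheye: a pixel r from the principal point sees the ray r / f radians off the axis. A picture is of the moment at which its call begins: read the wrist's pose just before it. camera_params takes no time and is no camera call.
- env.close_job(): hands the job in, once; it reports no verdict.
The state is a dict: "time": time; "qpos": joint angles; "qd": joint speeds; "tau": joint torques, N m; "tool_pos": TCP position; "ee_rot": TCP orientation; "wrist_force": force on the tool from outside, world axes, zero at the start; "ft_torque": the same for the moment, N m; "finger_gap": finger opening in m.
Only numpy, scipy, OpenCV 4.12 (cv2) and the standard library are available. Lean on these libraries where they do the work, as an engineer would, in place of code of your own. Each camera call takes 0.05 s, during which the arm holds its last target. There are 200 camera calls.

TASK

Get the two battery cells out of the desk dispenser: first push the yellow catch tray fully home under the mouth of the chute, then press the orange pad of the rocking lever right down and keep it down until both cells have rolled into the tray, then let go so that the red gate drops shut again. Work with the fingertips only: let the cells roll by themselves without touching or lifting them, and leave the other things on the desk where they are.

Things in the scene. Friction and masses are not known exactly. Their poses are not given: they have to be found in the camera images.
- dispenser: Teal plastic cell dispenser, fixed. Origin on the desk below the middle of the gate; x points up the chute, away from the tray; y to the lever pad; z up. Chute 54 mm wide inside, open on top, slopes 14 degrees from x = +50 mm down to its mouth at x = -45 mm, 26 mm high; walls up to 72 mm high. Tray rails 10 mm high, inner faces at y = -35 and +35 mm, from x = -45 to -180 mm.
- rocker (a joint): Tilt of the orange rocking lever (rad): 0 at rest with the red gate down, 0.40 with the pad right down at its stop. Its axle lies along the dispenser's x at y = +72 mm, z = 66 mm (cheeks 72 mm high). A spring returns it to 0 when let go; pressing the pad takes about 3 N at first, 4 to 5 N at the stop. The cells pass under the gate from about 0.28 upwards.
- pad_top (a point): Centre of the top face of the lever's orange press pad (38 x 38 mm, 8 mm thick), moving with it. At rest it faces straight up, 76 mm above the desk at x = 0, y = +150 mm of the dispenser, with free space under it; over the full travel it sinks 31 mm and shifts about 2 mm towards the axle.
- tray (a joint): How far the yellow catch tray is pulled out of its home (m): 0 = fully home against its stop under the chute's mouth, 0.065 = furthest out. It slides along the dispenser's x (home is towards +x), with about 1.2 N of friction, and stays where it is left.
- tray_face (a point): Middle of the outer front face of the catch tray, the face to push on towards the dispenser's +x: 66 mm wide along y, from 4 to 42 mm above the desk; this point is 26 mm above the desk. The tray's axes are those of the dispenser.
- tray_in (a point): Centre of the catch tray's inner floor, 8 mm above the desk; axes as the dispenser's. The floor is 53 mm (x) by 58 mm (y) between walls; front wall 38 mm, side walls 26 mm high, low sill of 8 mm on the chute's side.
- cell_a: Blue battery cell, 14.5 mm in diameter and 50 mm long with a copper end, origin at its centre, length along its y. It lies across the chute against the gate, free to roll.
- cell_b: Green battery cell like cell_a, lying just above it in the chute.
- cube: Frosted glass paperweight cube, 50 mm; origin at the centre of its underside. Bystander.
- cap_a: Black rubber thumb cap, 25 mm across and 14 mm high; origin under its centre. Bystander.
- cap_b: Second black thumb cap, like cap_a. Bystander.
- shell: Navy console carrying shell, 120 mm (x) by 270 mm (y), 46 mm high; origin under its centre. Bystander.
- dock: White plastic dock, 55 mm (x) by 175 mm (y), 105 mm high; origin under its centre. Bystander.

How it is judged:
On the way, in this order (a step that is already met when the one before it is completed fails the run):
1. the catch tray is fully home while the gate is still down (value of joint tray below 0.005 m and value of joint rocker below 0.08 rad), for 0.1 s.
2. the lever is tilted, lifting the gate, with the tray home (value of joint rocker above 0.12 rad and value of joint tray below 0.006 m).
3. both cells have rolled into the tray (x of cell_a in the frame of tray_in between -0.027 and 0.027 m and y of cell_a in the frame of tray_in between -0.03 and 0.03 m and z of cell_a in the frame of tray_in between -0 and 0.024 m and x of cell_b in the frame of tray_in between -0.027 and 0.027 m and y of cell_b in the frame of tray_in between -0.03 and 0.03 m and z of cell_b in the frame of tray_in between -0 and 0.024 m and value of joint tray below 0.006 m), for 0.2 s.
At the end, for the whole second after the job is handed in: Both cells lie at rest inside the catch tray (centres within 27 mm along and 30 mm across of the middle of its floor and at most 24 mm above it), the tray is within 6 mm of fully home, and the lever is back at rest (under 0.04 rad) with the gate shut (all of step 3 and value of joint rocker below 0.04 rad and linear speed of each of cell_a, cell_b below 0.02 m/s); the robot touches nothing.
It fails at once if the gate is lifted while the tray is not home (value of joint rocker above 0.15 rad and value of joint tray above 0.01 m).
It fails at once if a cell is touched by the robot (contact force between any of the fingers, the arm and cell_a above 0.5 N or contact force between any of the fingers, the arm and cell_b above 0.5 N).
It fails at once if a cell is lifted (height (world z) of any of cell_a, cell_b above 0.085 m).
It fails at once if another thing on the desk is moved by more than 20 mm or lifted (distance of any of cube, cap_a, cap_b, shell, dock from where it was at the start of the episode above 0.02 m).
It also fails if it takes over 48 s, if anything falls off the work surface, if the arm or the gripper's body presses on something with over 40 N, if the wrist force passes 120 N, or if a joint passes its speed limit or range.

## Working session

There is one attempt and no reset: what is moved stays moved. The work goes in short steps, Python scripts to look and compute and a tool call to move; the robot and the scene stay as the last step left them, time stands still between calls to the robot, and variables do not carry over. Pictures are saved under pics/ and viewed, about 8 in all and at most 12, crops included, and the job is handed in when it is done.

Besides the shell and the picture viewer there is one more tool, called after "Call:" as name(argument=value, ...) on one line, values as JSON. move_arm: Moves the arm, as the interface text tells. Its arguments: {"type":"object","properties":{"series":{"type":"array","items":{"type":"array","items":{"type":"number"}}}},"required":["series"]}

```bash
mkdir -p pics; cat > h.py <<'E'
import numpy as np, cv2
from workcell import env
from scipy.spatial.transform import Rotation as R
def pts(name, depth):
    p=env.camera_params(name); K=np.array(p["mtx"]); T=np.array(p["world_from_camera"])
    v,u=np.mgrid[:depth.shape[0],:depth.shape[1]]
    x=(u-K[0,2])/K[0,0]*depth; y=(v-K[1,2])/K[1,1]*depth
    P=np.stack([x,-y,-depth],-1)
    return P@T[:3,:3].T+T[:3,3]
E
python3 - <<'E'
from h import *
for n in("scene","top"):
    im,d=env.grab_frame(n); cv2.imwrite(f"pics/{n}0.png",im[:,:,::-1]); np.save(n+"_d.npy",d); np.save(n+"_i.npy",im); np.save(n+"_p.npy",pts(n,d))
    p=env.camera_params(n); print(n,{k:np.round(v,3).tolist() if not isinstance(v,str) else v for k,v in p.items()})
print(env.state())
E
```

```text
scene {'mtx': [[495.799, 0.0, 318.212], [0.0, 495.799, 195.029], [0.0, 0.0, 1.0]], 'world_from_camera': [[0.168, -0.843, 0.512, 1.562], [0.986, 0.151, -0.076, -0.171], [-0.013, 0.517, 0.856, 1.693], [0.0, 0.0, 0.0, 1.0]]}
top {'mtx': [[469.375, 0.0, 322.394], [0.0, 469.375, 205.467], [0.0, 0.0, 1.0]], 'world_from_camera': [[-0.02, 0.996, -0.088, 0.47], [-1.0, -0.02, 0.004, -0.044], [0.002, 0.088, 0.996, 1.526], [0.0, 0.0, 0.0, 1.0]]}
{'time': 0.1, 'qpos': array([-1.16799928e+00,  4.23804492e-01,  1.63062672e+00,  1.35378995e-05,
        1.08864855e+00, -1.89629074e-02]), 'qd': array([ 0.001624  , -0.00274448, -0.00129997, -0.00116759, -0.00014966,
       -0.00064565]), 'tau': array([ 1.26306746e-03, -5.58428478e+01, -2.82444638e+01,  1.95804409e-05,
        3.08790994e-03,  7.67261071e-06]), 'tool_pos': array([ 0.25579738, -0.56996904,  0.40399307]), 'ee_rot': array([ 8.39452293e-01, -5.43432880e-01, -6.13053793e-04, -4.20803251e-04]), 'wrist_force': array([-0.22072233,  0.66320922, -0.20071743]), 'ft_torque': array([0.02241103, 0.06259817, 0.00546448]), 'finger_gap': 0.08554811340536118}
```

View pics/top0.png

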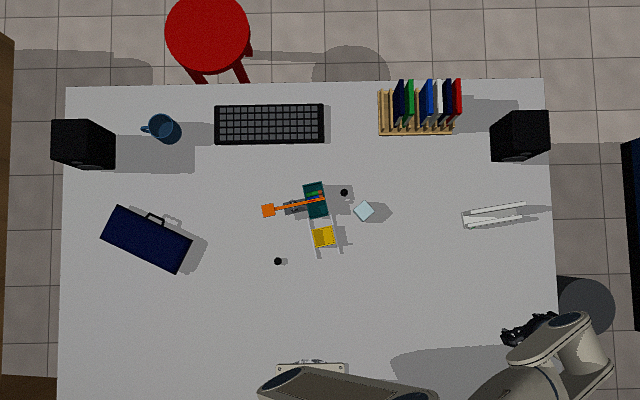

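View pics/scene0.png

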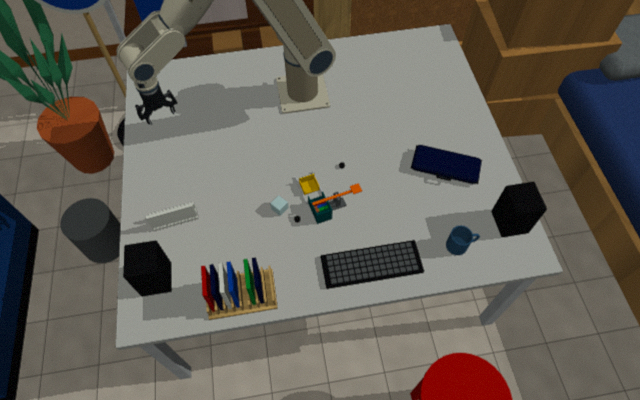

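The top view shows the dispenser at about (315,200), the tray at (324,237), the pad at (268,210), the caps at (344,192) and (278,261), and the cube at (364,211). I'll measure the orange and yellow parts next.

```bash
python3 - <<'E'
from h import *
im=np.load("top_i.npy"); P=np.load("top_p.npy")
hsv=cv2.cvtColor(im,cv2.COLOR_RGB2HSV); H,S,V=[hsv[...,i].astype(int) for i in range(3)]
win=np.zeros(H.shape,bool); win[175:275,245:380]=1
def rep(n,m):
    q=P[m]; rect=cv2.minAreaRect(q[:,:2].astype(np.float32)*1000); print(n,m.sum(),"mean",q.mean(0).round(4),"z",np.percentile(q[:,2],[5,50,95]).round(3),"rect",np.round(rect[0],1),np.round(rect[1],1),round(rect[2],1))
org=win&(S>150)&(H>=5)&(H<=17)&(V>120); rep("orange",org)
v,u=np.mgrid[:400,:640]
pad=org&(u<276); rep("pad",pad)
rep("arm",org&(u>=276))
rep("yellow",win&(S>120)&(H>=20)&(H<=33)&(V>60))
rep("teal",win&(S>90)&(H>=80)&(H<=100)&(P[...,2]>.03))
rep("cube",win&(u>352)&(P[...,2]>.045))
rep("capb",(u>270)&(u<285)&(v>253)&(v<268)&(P[...,2]>.008))
rep("capa",(u>337)&(u<352)&(v>184)&(v<199)&(P[...,2]>.008))
c=im[170:270,245:385]; cv2.imwrite("pics/topc.png",cv2.resize(c,None,fx=5.7,fy=5.7,interpolation=cv2.INTER_CUBIC)[:,:,::-1])
E
```

```text
orange 308 mean [0.6002 0.0655 0.0732] z [0.059 0.074 0.082] rect [607.5  45.8] [ 41.5 204. ] 13.3
pad 152 mean [0.5886 0.1184 0.0771] z [0.072 0.078 0.083] rect [588.6 121.8] [38.2 51.7] 7.3
arm 156 mean [0.6115 0.014  0.0695] z [0.056 0.071 0.076] rect [619.8  22. ] [ 32.9 152.9] 11.5
yellow 400 mean [ 0.5052 -0.0508  0.0179] z [0.004 0.01  0.043] rect [504.2 -51.2] [64.1 68.3] 11.8
teal 397 mean [ 0.6244 -0.0268  0.0548] z [0.031 0.046 0.074] rect [571.8 -36.9] [202.8  61.3] 10.9
cube 247 mean [ 0.58   -0.1762  0.093 ] z [0.046 0.051 0.057] rect [ 531.  -126.1] [ 49.  202.3] 43.8
capb 52 mean [0.4297 0.0942 0.0445] z [0.011 0.015 0.021] rect [435.9  35.8] [ 35.3 170.7] 11.4
capa 48 mean [ 0.6424 -0.1192  0.0464] z [0.009 0.016 0.021] rect [564.8 -95.1] [ 42.8 210.7] 73.3
```

View pics/topc.png

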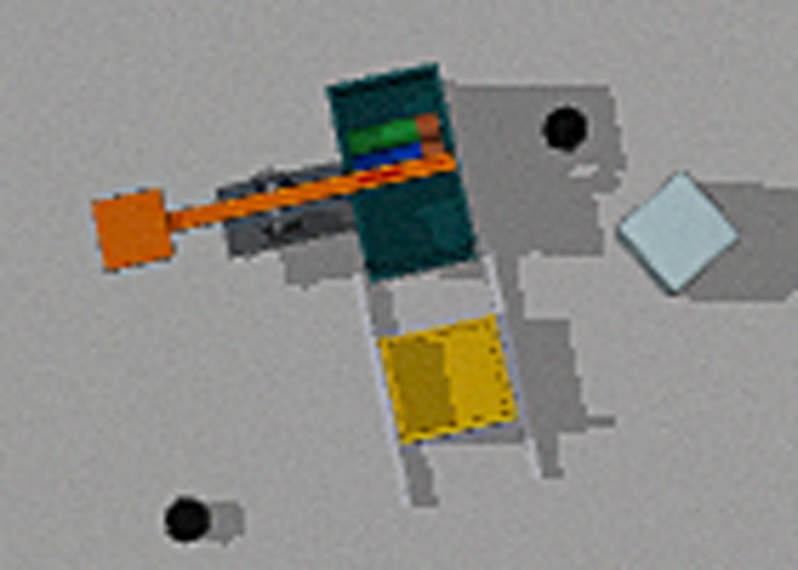

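```bash
cat >> h.py <<'E'
def ray(name,u,v,z):
    p=env.camera_params(name); K=np.array(p["mtx"]); T=np.array(p["world_from_camera"])
    d=T[:3,:3]@np.array([(u-K[0,2])/K[0,0],-(v-K[1,2])/K[1,1],-1]); o=T[:3,3]
    return o+d*(z-o[2])/d[2]
E
python3 - <<'E'
from h import *
c=lambda x,y,z: ray("top",245+(x+.5)/5.7-.5,170+(y+.5)/5.7-.5,z)[:2]
yaw=lambda a,b: np.degrees(np.arctan2(*(b-a)[::-1]))
rl=c(407,505,.01),c(364,285,.01); rr=c(545,477,.01),c(490,255,.01)
pad=c(131,230,.076); print("pad",pad)
print("yaw rails",yaw(*rl),yaw(*rr))
print("padedge",yaw(c(104,271,.076),c(93,200,.076)),yaw(c(174,261,.076),c(163,190,.076)))
fl,fr=c(402,443,.042),c(518,418,.042); print("tray front",fl,fr,(fl+fr)/2,yaw(fr,fl)-90, np.linalg.norm(fl-fr))
bl,br=c(328,88,.072),c(438,64,.072); print("back",bl,br,yaw(br,bl)-90,np.linalg.norm(bl-br))
ml=c(372,280,.055);mr=c(475,258,.055);print("mouth",ml,mr,yaw(mr,ml)-90)
print("rail ends mid",(rl[0]+rr[0])/2,np.linalg.norm(rl[0]-rr[0]))
yd=np.radians(12.)
for yd in np.radians([11,12,13]):
    ex=np.array([np.cos(yd),np.sin(yd)]);ey=np.array([-ex[1],ex[0]])
    o=pad-.15*ey; print("origin",o,"face",ex@((fl+fr)/2-o),ey@((fl+fr)/2-o),"railend",ex@((rl[0]+rr[0])/2-o),ey@((rl[0]+rr[0])/2-o),"back",ex@((bl+br)/2-o),ey@((bl+br)/2-o))
for n,x,y,z in(("capA",566,128,.014),("capB",187,520,.014),("cube",680,233,.05)): print(n,c(x,y,z))
E
```

```text
pad [0.58800215 0.11988492]
yaw rails 10.037399819322776 12.649995858510948
padedge 8.263073801910535 8.131829932528383
tray front [ 0.46976499 -0.02473151] [ 0.48223978 -0.0891093 ] [ 0.47600239 -0.0569204 ] 10.966570276272066 0.06557530381379842
back [0.6641713 0.011751 ] [ 0.67623056 -0.0487341 ] 11.275533467213563 0.061675546355045234
mouth [ 0.5594571  -0.01006923] [ 0.57045865 -0.0670154 ] 10.93437865530116
rail ends mid [ 0.44199102 -0.06550641] 0.07933929311388105
origin [ 0.6166235  -0.02735916] face -0.14367805925215518 -0.002186349191686641 railend -0.17870282745463714 -0.004124928955638395 back 0.05428508498505951 -0.001518373707915189
origin [ 0.6191889  -0.02683722] face -0.14631219440811039 0.0003443574126150793 railend -0.18136546105070042 -0.0009826606062075414 back 0.05163245686301387 -0.0024427020923455107
origin [ 0.62174481 -0.02627059] face -0.1489017614522909 0.002920650575395716 railend -0.183972848970401 0.002205598524245875 back 0.048964100994432866 -0.003320594952972854
capA [ 0.64630774 -0.12096239]
capB [0.42914764 0.09709468]
cube [ 0.58239516 -0.18080229]
```

The dispenser's yaw is about 11.3°, its origin is near (0.617, -0.027), and the tray's front face is at about (0.476, -0.057). I'll go to a point 40 mm in front of that face, up high, with the fingers shut.

Call:
move_arm(series=[[-60, -58, 0, 0, 0, 6, 0], [-120, -115, 0, 0, 0, 13, 0], [-180, -173, 0, 0, 0, 13, 0], [-225, -216, 0, 0, 0, 13, 0], [-270, -260, 0, 0, 0, 13, 0], [-315, -303, 0, 0, 0, 13, 0], [-350, -337, 0, 0, 0, 13, 0], [-375, -360, 0, 0, 0, 13, 0], [-386, -372, 0, 0, 0, 13, 0], [-386, -372, 0, 0, 0, 13, 0], [-386, -372, 0, 0, 0, 13, 0], [-386, -372, 0, 0, 0, 13, 0]])

```text
time: 1.6
tool_pos: [0.4368, -0.0663, 0.4044]
ee_rot: [0.772, -0.635, -0.001, -0.0]
wrist_force: [-0.1, 1.3, 0.6]
finger_gap: 0.0
```

Call:
move_arm(series=[[0, 0, 50, 0, 0, 0, 0], [0, 0, 95, 0, 0, 0, 0], [0, 0, 135, 0, 0, 0, 0], [0, 0, 170, 0, 0, 0, 0], [0, 0, 195, 0, 0, 0, 0], [0, 0, 207, 0, 0, 0, 0], [0, 0, 207, 0, 0, 0, 0], [0, 0, 207, 0, 0, 0, 0]])

```text
time: 2.6
tool_pos: [0.437, -0.0664, 0.1982]
ee_rot: [0.772, -0.636, -0.0, -0.001]
wrist_force: [-0.2, 0.1, 0.4]
finger_gap: -0.0
```

```bash
python3 - <<'E'
from h import *
s=env.state(); print(s["tool_pos"],s["wrist_force"])
im,d=env.grab_frame("wrist"); print(env.camera_params("wrist"))
cv2.imwrite("pics/w1.png",im[:,:,::-1])
E
```

```text
[ 0.43701245 -0.06637144  0.1982191 ] [-0.22677049  0.10280219  0.37153368]
{'mtx': array([[309.70691629,   0.        , 318.69868739],
       [  0.        , 309.70691629, 199.40539549],
       [  0.        ,   0.        ,   1.        ]]), 'mount': array([[ 9.99999399e-01,  6.98096068e-04, -8.45909626e-04,
         2.68200866e-04],
       [ 4.28491502e-04, -9.58649064e-01, -2.84590564e-01,
        -7.19090564e-02],
       [-1.00960202e-03,  2.84590031e-01, -9.58648786e-01,
         3.01263159e-02],
       [ 0.00000000e+00,  0.00000000e+00,  0.00000000e+00,
         1.00000000e+00]])}
```

View pics/w1.png

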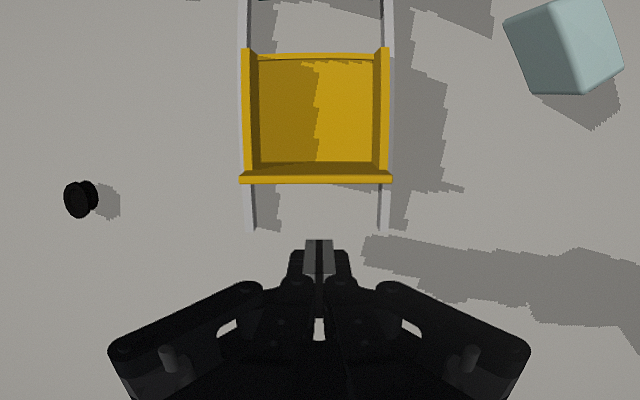

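The fingers are centred on the tray front: the tip is at (318,240), and the front wall spans columns 240–392 at row 178. I'll lower a little and push slowly.

Call:
move_arm(series=[[0, -5, 8, 0, 0, 0, 0], [0, -13, 8, 0, 0, 0, 0], [0, -20, 8, 0, 0, 0, 0], [0, -25, 8, 0, 0, 0, 0], [0, -30, 8, 0, 0, 0, 0], [0, -35, 8, 0, 0, 0, 0], [0, -40, 8, 0, 0, 0, 0], [0, -45, 8, 0, 0, 0, 0], [0, -50, 8, 0, 0, 0, 0], [0, -50, 8, 0, 0, 0, 0]])

```text
time: 3.9
tool_pos: [0.4867, -0.0566, 0.1904]
ee_rot: [0.772, -0.636, 0.0, -0.001]
wrist_force: [-0.4, 0.5, 0.9]
finger_gap: -0.0002
```

Call:
move_arm(series=[[0, -4, 0, 0, 0, 0, 0], [0, -8, 0, 0, 0, 0, 0], [0, -12, 0, 0, 0, 0, 0], [0, -16, 0, 0, 0, 0, 0]])

```text
time: 4.4
tool_pos: [0.5026, -0.0535, 0.1904]
ee_rot: [0.772, -0.636, 0.0, -0.001]
wrist_force: [-0.8, 0.6, -1.1]
finger_gap: -0.0002
```

```bash
python3 - <<'E'
from h import *
s=env.state(); print(s["tool_pos"],s["wrist_force"])
im,d=env.grab_frame("wrist")
cv2.imwrite("pics/w2.png",im[:,:,::-1])
E
```

```text
[ 0.50260507 -0.05350642  0.19039888] [-0.76990234  0.63237024 -1.10715242]
```

View pics/w2.png

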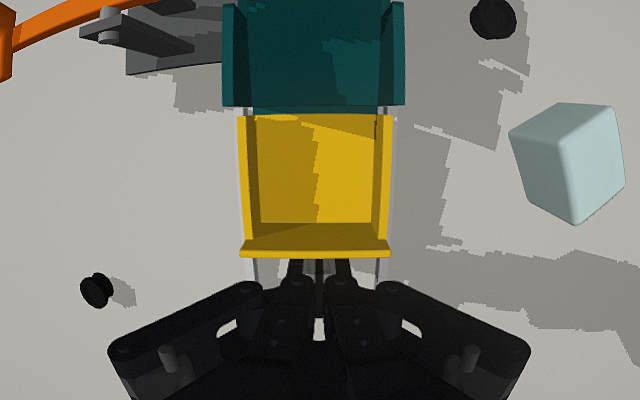

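The tray is in contact with the fingers (front wall at row 250) and its chute-side edge (row 115) is close to the mouth. I'll keep pushing until the stop is felt.

Call:
move_arm(series=[[0, -3, 0, 0, 0, 0, 0], [0, -6, 0, 0, 0, 0, 0], [0, -9, 0, 0, 0, 0, 0], [0, -9, 0, 0, 0, 0, 0]])

```text
time: 4.95
tool_pos: [0.5073, -0.0522, 0.1896]
ee_rot: [0.772, -0.635, -0.005, 0.003]
wrist_force: [-19.8, -8.7, 13.9]
finger_gap: 0.0006
```

The stop was felt at about 20 N, with the face near x = -0.104 in the dispenser frame, so the tray is home. I'll back off and rise.

Call:
move_arm(series=[[0, 10, 0, 0, 0, 0, 0], [0, 25, 0, 0, 0, 0, 0], [0, 40, 0, 0, 0, 0, 0], [0, 40, -40, 0, 0, 0, 0], [0, 40, -95, 0, 0, 0, 0], [0, 40, -140, 0, 0, 0, 0], [0, 40, -160, 0, 0, 0, 0], [0, 40, -160, 0, 0, 0, 0]])

```text
time: 5.95
tool_pos: [0.4699, -0.0602, 0.3515]
ee_rot: [0.772, -0.635, -0.003, 0.002]
wrist_force: [0.2, -0.8, 0.6]
finger_gap: 0.0
```

```bash
python3 - <<'E'
from h import *
s=env.state(); print(s["tool_pos"],s["ee_rot"],s["wrist_force"])
im,d=env.grab_frame("wrist")
cv2.imwrite("pics/w3.png",im[:,:,::-1])
E
```

```text
[ 0.4699361  -0.06021394  0.35148777] [ 0.77223263 -0.63532914 -0.00297928  0.00218576] [ 0.18857747 -0.84757781  0.64484953]
```

View pics/w3.png

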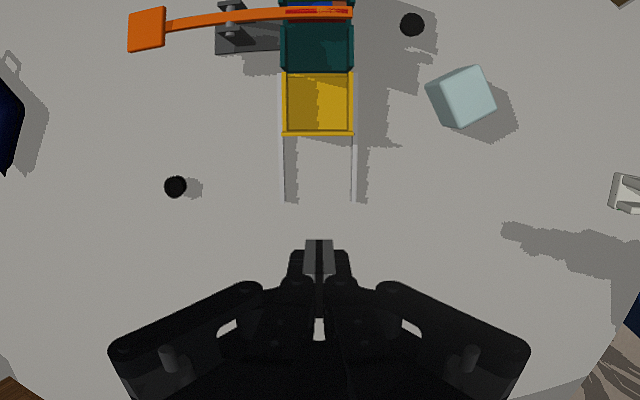

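The tray now sits against the mouth (rows 72–135). The pad is at about (147,29). I'll locate it through the fisheye model.

```bash
cat >> h.py <<'E'
def wray(u,v,z,tp,q):
    p=env.camera_params("wrist");K=p["mtx"];M=np.array(p["mount"])
    a=np.array([u-K[0,2],v-K[1,2]]);r=np.hypot(*a);t=r/K[0,0]
    d=np.array([a[0]/r*np.sin(t),-a[1]/r*np.sin(t),-np.cos(t)])
    Rw=R.from_quat(q).as_matrix(); o=Rw@M[:3,3]+tp; d=Rw@M[:3,:3]@d
    return o+d*(z-o[2])/d[2]
E
python3 - <<'E'
from h import *
s=env.state();tp=s["tool_pos"];q=s["ee_rot"];Rw=R.from_quat(q).as_matrix()
for n,u,v,z in(("pad",146,28,.076),("padTL",133,10,.076),("padTR",166,5,.076),("padBL",127,50,.076),("padBR",163,45,.076),("trayfaceL",282,134,.042),("trayfaceR",354,134,.042),("gate",318,11,.06)):
    w=wray(u,v,z,tp,q); print(n,w.round(4),"tool mm",(Rw.T@(w-tp)*1000).round(1))
E
```

```text
pad [0.5892 0.1152 0.076 ] tool mm [-148.2 -153.9  273.2]
padTL [0.6066 0.1344 0.076 ] tool mm [-163.7 -174.7  273. ]
padTR [0.6105 0.0996 0.076 ] tool mm [-128.9 -171.8  272.9]
padBL [0.5689 0.1318 0.076 ] tool mm [-168.4 -137.2  273.4]
padBR [0.5742 0.0938 0.076 ] tool mm [-130.2 -135.   273.3]
trayfaceL [ 0.5099 -0.0184  0.042 ] tool mm [-32.4 -50.7 307.8]
trayfaceR [ 0.5223 -0.0817  0.042 ] tool mm [ 32.2 -50.6 307.7]
gate [ 0.6212 -0.0295  0.06  ] tool mm [  -0.  -157.5  288.7]
```

Call:
move_arm(series=[[-40, -41, 0, 0, 0, 0, 0], [-80, -82, 0, 0, 0, 0, 0], [-115, -118, 0, 0, 0, 0, 0], [-140, -143, 0, 0, 0, 0, 0], [-151, -155, 0, 0, 0, 0, 0], [-151, -155, 0, 0, 0, 0, 0], [-151, -155, 30, 0, 0, 0, 0], [-151, -155, 60, 0, 0, 0, 0], [-151, -155, 85, 0, 0, 0, 0], [-151, -155, 85, 0, 0, 0, 0]])

```text
time: 7.25
tool_pos: [0.59, 0.1164, 0.2622]
ee_rot: [0.772, -0.636, -0.006, 0.005]
wrist_force: [-0.3, -0.3, 0.4]
finger_gap: -0.0001
```

```bash
python3 - <<'E'
from h import *
s=env.state(); print(s["tool_pos"],s["ee_rot"],s["wrist_force"])
im,d=env.grab_frame("wrist")
cv2.imwrite("pics/w4.png",im[:,:,::-1])
E
```

```text
[0.59001697 0.11639659 0.26215495] [ 0.77178568 -0.63583731 -0.00577668  0.00494169] [-0.28968475 -0.34481285  0.42406911]
```

View pics/w4.png

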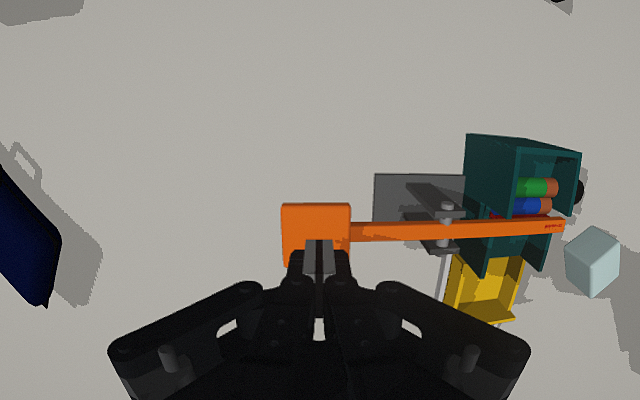

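The tip is over the pad, about 4 mm too far back, so I'll shift it and press.

Call:
move_arm(series=[[-3, -4, 4, 0, 0, 0, 0], [-3, -4, 10, 0, 0, 0, 0], [-3, -4, 16, 0, 0, 0, 0], [-3, -4, 22, 0, 0, 0, 0], [-3, -4, 28, 0, 0, 0, 0], [-3, -4, 34, 0, 0, 0, 0], [-3, -4, 38, 0, 0, 0, 0], [-3, -4, 38, 0, 0, 0, 0]])

```text
time: 8.3
tool_pos: [0.5939, 0.1203, 0.2253]
ee_rot: [0.772, -0.636, -0.005, 0.004]
wrist_force: [1.2, -0.6, 4.1]
finger_gap: 0.0002
```

Call:
move_arm(series=[[0, 0, 2, 0, 0, 0, 0], [0, 0, 4, 0, 0, 0, 0], [0, 0, 5, 0, 0, 0, 0], [0, 0, 5, 0, 0, 0, 0]])

```text
time: 8.8
tool_pos: [0.5937, 0.1202, 0.2202]
ee_rot: [0.772, -0.636, -0.005, 0.004]
wrist_force: [0.5, -1.7, 4.6]
finger_gap: -0.0001
```

Call:
move_arm(series=[[0, 0, 1, 0, 0, 0, 0], [0, 0, 2, 0, 0, 0, 0], [0, 0, 3, 0, 0, 0, 0], [0, 0, 3, 0, 0, 0, 0]])

```text
time: 9.3
tool_pos: [0.5938, 0.1202, 0.2186]
ee_rot: [0.772, -0.636, -0.005, 0.004]
wrist_force: [-3.6, -2.6, 18.1]
finger_gap: -0.0
```

```bash
python3 - <<'E'
from h import *
s=env.state(); print(s["tool_pos"],s["wrist_force"])
im,d=env.grab_frame("wrist")
cv2.imwrite("pics/w5.png",im[:,:,::-1])
E
```

```text
[0.59383308 0.12017272 0.21859193] [-3.5532108  -2.63604267 18.10360098]
```

View pics/w5.png

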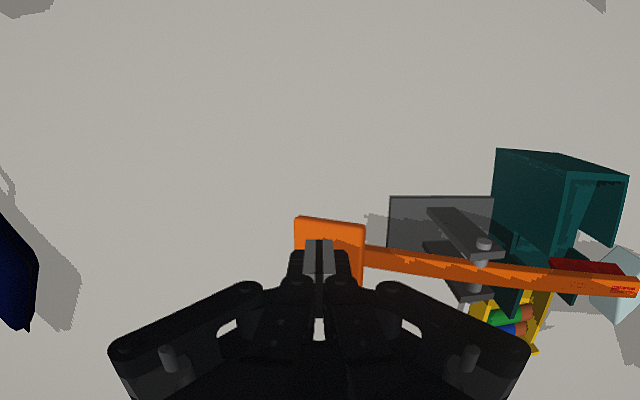

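The pad is at its stop (18 N). The chute is empty, and the green and blue cells show in the tray at about (510,315) and (515,328). I'll hold briefly to let them settle, then ease up slowly.

Call:
move_arm(series=[[0, 0, -1, 0, 0, 0, 0], [0, 0, -1, 0, 0, 0, 0], [0, 0, -1, 0, 0, 0, 0], [0, 0, -1, 0, 0, 0, 0], [0, 0, -8, 0, 0, 0, 0], [0, 0, -15, 0, 0, 0, 0], [0, 0, -22, 0, 0, 0, 0], [0, 0, -30, 0, 0, 0, 0], [0, 0, -40, 0, 0, 0, 0], [0, 0, -70, 0, 0, 0, 0], [0, 0, -110, 0, 0, 0, 0], [0, 0, -130, 0, 0, 0, 0]])

```text
time: 10.85
tool_pos: [0.5959, 0.1199, 0.3511]
ee_rot: [0.772, -0.636, -0.004, 0.003]
wrist_force: [1.0, -0.4, -0.4]
finger_gap: -0.0001
```

Call:
move_arm(series=[[30, 30, 0, 0, 0, 0, 0], [70, 70, 0, 0, 0, 0, 0], [110, 110, 0, 0, 0, 0, 0], [145, 150, 0, 0, 0, 0, 0], [150, 155, 0, 0, 0, 0, 0], [150, 155, 0, 0, 0, 0, 0], [150, 155, 0, 0, 0, 0, 0]])

```text
time: 11.72
tool_pos: [0.4733, -0.0564, 0.3525]
ee_rot: [0.772, -0.636, -0.003, 0.003]
wrist_force: [0.6, 0.9, -0.2]
finger_gap: 0.0001
```

```bash
python3 - <<'E'
from h import *
s=env.state(); print(s["tool_pos"],s["wrist_force"])
im,d=env.grab_frame("wrist"); im2,d2=env.grab_frame("scene")
a=cv2.resize(im[0:210,100:500],(800,420)); b=cv2.resize(im2[150:235,250:410],(338,180),interpolation=cv2.INTER_CUBIC)
o=np.zeros((600,800,3),np.uint8); o[:420]=a; o[420:,:338]=b
cv2.imwrite("pics/w6.png",o[:,:,::-1])
E
```

```text
[ 0.47332411 -0.05641117  0.35245344] [ 0.60106505  0.89458188 -0.22671504]
```

View pics/w6.png

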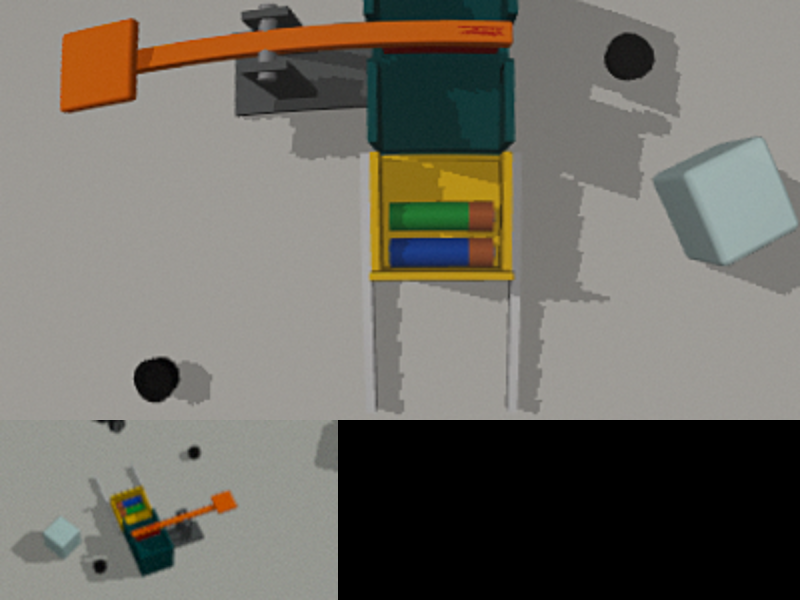

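Both cells lie in the tray (green at (442,216), blue at (442,252) in the crop), the pad is back up and the red gate is down. I'll check for motion and tray travel once, then hand in.

```bash
python3 - <<'E'
from h import *
s=env.state();tp=s["tool_pos"];q=s["ee_rot"]
im,d=env.grab_frame("wrist"); 
for _ in range(3): im2,_d=env.grab_frame("wrist")
def c(i,lo,hi):
    h=cv2.cvtColor(i,cv2.COLOR_RGB2HSV); m=(h[...,0]>lo)&(h[...,0]<hi)&(h[...,1]>120); m[:, :270]=0;m[:,365:]=0;m[:60]=0;m[145:]=0
    y,x=np.nonzero(m); return x.mean().round(2),y.mean().round(2),y.max()
for n,lo,hi in(("green",50,75),("blue",105,130),("yellow",20,33)): print(n,c(im,lo,hi),c(im2,lo,hi))
old=wray(318,134.5,.042,np.array([.46994,-.06021,.35149]),[0.77223263,-0.63532914,-0.00297928,0.00218576])
ys=c(im,20,33)[2]; new=wray(319,ys-.5,.042,tp,q); print("tray front old/new",old,new)
E
```

```text
green (np.float64(314.21), np.float64(107.49), np.int64(114)) (np.float64(314.32), np.float64(106.59), np.int64(113))
blue (np.float64(314.5), np.float64(125.49), np.int64(132)) (np.float64(314.22), np.float64(124.67), np.int64(132))
yellow (np.float64(319.97), np.float64(103.28), np.int64(139)) (np.float64(320.0), np.float64(102.57), np.int64(139))
tray front old/new [ 0.51651917 -0.05039723  0.042     ] [ 0.51578615 -0.04812884  0.042     ]
```

```bash
python3 -c "
from h import *
s=env.state(); print(s['time'],s['qd'].round(4)); print(env.close_job())"
```

```text
12.025 [-0.0043 -0.001   0.0027 -0.0013 -0.0003 -0.0005]
the job is handed in; nothing more can be done
None
```

The job is handed in, at about 12 s on the robot's clock. I pushed the tray home until I felt its stop (about 20 N). Then I pressed the pad to its stop (18 N), held it until both cells had rolled into the tray, and let go.

- **Cells and gate:** the last pictures show both cells inside the tray, the pad back up and the gate down. The caps and the cube look unmoved. I did not check the shell and dock again, but the arm never came near them.
- **Tray:** its front edge is within about 1 mm of where the push left it along the slide. The sideways reading differed by about 2 mm, which I put down to reading the pixels.
- **Cell motion:** between frames both cells shifted by less than 1 pixel, and the tray shifted by nearly the same amount, so I take this as the arm settling, not the cells rolling.
- **Not checked:** I had no direct reading of the rocker angle or tray joint. Both are judged from pictures and forces only. `env.close_job()` gave no verdict.

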